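# Open the reagent bottle that the staining jar is waiting at

### The job

The white staining jar with slides in it stands beside the reagent bottle that is needed next. Press that bottle's push-and-turn safety cap down, keep it down while you twist it about a quarter turn anticlockwise until it is free, then lift it off and finish while still holding the cap in the gripper, upright and steady, a few centimetres straight above the bottle's mouth. Leave the other bottle closed and everything else on the bench where it is.

Things in the scene. Friction and masses are not known exactly. Their poses are not given: they have to be found in the camera images.
- bottle_a: Amber reagent bottle, 68 mm across, held fast upright in a square base plate (100 x 100 x 12 mm) bolted to the bench: it cannot move or turn. Origin: centre of the plate's underside, on the bench; z up. The shoulder ends 85 mm high; above it a 30 mm wide neck with two bayonet lugs (39 mm across, 106 to 113 mm high), mouth at 118 mm. It is the bottle on the robot's left (+y).
- bottle_b: Amber reagent bottle, 68 mm across, held fast upright in a square base plate (100 x 100 x 12 mm) bolted to the bench: it cannot move or turn. Origin: centre of the plate's underside, on the bench; z up. The shoulder ends 85 mm high; above it a 30 mm wide neck with two bayonet lugs (39 mm across, 106 to 113 mm high), mouth at 118 mm. It is the bottle on the robot's right (-y).
- cap_a: White twelve-sided push-and-turn cap of bottle_a, a loose part of about 40 g: 48 mm across opposite flats, 50 mm across corners, 30 mm tall. Origin: centre of its open lower rim; z up through the top. Flats face every 30 degrees, beginning at its x axis. Locked: origin 102 mm above the bottle's origin.
- mouth_a (a point): Centre of the mouth of bottle_a, 118 mm above its origin. A sprung plug in it pushes the cap up. The locked cap's rim is 16 mm below this point, cap and bottle x axes alike, and a 4 mm tooth stops it turning. Pressed 5 to 6.5 mm down it turns anticlockwise seen from above, not clockwise; from 45 to 130 degrees it is free, rises to 4 mm above its locked height and comes straight up.
- cap_top_a (a point): Centre of the flat top of cap_a, 30 mm above its origin; a thin 30 mm long rib on the top runs along the cap's x axis. To press the cap takes 6 N at first, 11 N at 6.5 mm, solid stop at 7 mm. The twist meets little friction. Grip two opposite flats, with 50 N or more, so that the fingers do not slip as they press.
- cap_b: White twelve-sided push-and-turn cap of bottle_b, a loose part of about 40 g: 48 mm across opposite flats, 50 mm across corners, 30 mm tall. Origin: centre of its open lower rim; z up through the top. Flats face every 30 degrees, beginning at its x axis. Locked: origin 102 mm above the bottle's origin.
- mouth_b (a point): Centre of the mouth of bottle_b, 118 mm above its origin. A sprung plug in it pushes the cap up. The locked cap's rim is 16 mm below this point, cap and bottle x axes alike, and a 4 mm tooth stops it turning. Pressed 5 to 6.5 mm down it turns anticlockwise seen from above, not clockwise; from 45 to 130 degrees it is free, rises to 4 mm above its locked height and comes straight up.
- cap_top_b (a point): Centre of the flat top of cap_b, 30 mm above its origin; a thin 30 mm long rib on the top runs along the cap's x axis. To press the cap takes 6 N at first, 11 N at 6.5 mm, solid stop at 7 mm. The twist meets little friction. Grip two opposite flats, with 50 N or more, so that the fingers do not slip as they press.
- stain_jar: Square white open staining jar, 56 x 56 x 62 mm, glass slides standing in it up to 79 mm high. Origin: centre of its underside. It stands 95 to 130 mm (centre to centre) from the bottle that is to be opened, on the side away from the robot; the other bottle is over 200 mm away from it.
- beaker: Empty round white beaker, 58 mm across, 66 mm tall, standing beyond the other bottle, the one to leave closed. Origin: centre of its underside.
- dish: Closed petri dish, 94 mm across, 17 mm tall, lying between the bottles. Origin: centre of its underside. A bystander.
- slide_box: Black slide box, 85 x 100 x 32 mm, lying between and beyond the bottles. Origin: centre of its underside. A bystander.
- vial: Small closed vial, 26 mm across, 50 mm tall, left of the bottles and nearer the robot. Origin: centre of its underside. A bystander.
- wash_bottle: White wash bottle, 64 mm across, 140 mm tall, right of the bottles and nearer the robot. Origin: centre of its underside. A bystander.
Not all that is in view belongs to the job. What is shaped like the cap_b but purple is not meant.

How it is judged:
On the way, in this order (a step that is already met when the one before it is completed fails the run):
1. the cap of the bottle beside the jar is pressed down at least 4 mm, still in its locked direction (((horizontal distance between stain_jar and bottle_a below 0.15 m and z of cap_a in the frame of bottle_a below 0.098 m and angle between the x axis of cap_a and the x axis of bottle_a, either way round below 0.5 rad) or (horizontal distance between stain_jar and bottle_b below 0.15 m and z of cap_b in the frame of bottle_b below 0.098 m and angle between the x axis of cap_b and the x axis of bottle_b, either way round below 0.5 rad))), for 0.05 s.
2. that cap is twisted at least 37 degrees while still on the neck (((horizontal distance between stain_jar and bottle_a below 0.15 m and z of cap_a in the frame of bottle_a below 0.109 m and angle between the x axis of cap_a and the x axis of bottle_a, either way round above 0.65 rad) or (horizontal distance between stain_jar and bottle_b below 0.15 m and z of cap_b in the frame of bottle_b below 0.109 m and angle between the x axis of cap_b and the x axis of bottle_b, either way round above 0.65 rad))), for 0.05 s.
At the end, for the whole second after the job is handed in: The cap of the bottle beside the staining jar is gripped by the fingers and still (under 0.03 m/s), its lower rim 19 to 150 mm above the bottle's mouth, within 30 mm of straight above it, tilted less than 17 degrees, not touching the bottle; the other cap is still locked on its bottle (((horizontal distance between stain_jar and bottle_a below 0.15 m and z of cap_a in the frame of bottle_a between 0.137 and 0.268 m and horizontal distance between cap_a and bottle_a below 0.03 m and angle between cap_a's own z axis and vertical below 0.3 rad and contact force between the fingers and cap_a above 1 N and contact force between cap_a and bottle_a below 0.1 N and linear speed of cap_a below 0.03 m/s and z of cap_b in the frame of bottle_b between 0.098 and 0.106 m and angle between the x axis of cap_b and the x axis of bottle_b, either way round below 0.2 rad and horizontal distance between cap_b and bottle_b below 0.006 m) or (horizontal distance between stain_jar and bottle_b below 0.15 m and z of cap_b in the frame of bottle_b between 0.137 and 0.268 m and horizontal distance between cap_b and bottle_b below 0.03 m and angle between cap_b's own z axis and vertical below 0.3 rad and contact force between the fingers and cap_b above 1 N and contact force between cap_b and bottle_b below 0.1 N and linear speed of cap_b below 0.03 m/s and z of cap_a in the frame of bottle_a between 0.098 and 0.106 m and angle between the x axis of cap_a and the x axis of bottle_a, either way round below 0.2 rad and horizontal distance between cap_a and bottle_a below 0.006 m))); the arm keeps its last pose, push and grip.
It fails at once if the other bottle's cap is disturbed (moved over 8 mm, pressed down 4 mm or turned over 11 degrees) ((horizontal distance between stain_jar and bottle_a below 0.15 m and (distance of cap_b from where it was at the start of the episode above 0.008 m or z of cap_b in the frame of bottle_b below 0.098 m or angle between the x axis of cap_b and the x axis of bottle_b, either way round above 0.2 rad)) or (horizontal distance between stain_jar and bottle_b below 0.15 m and (distance of cap_a from where it was at the start of the episode above 0.008 m or z of cap_a in the frame of bottle_a below 0.098 m or angle between the x axis of cap_a and the x axis of bottle_a, either way round above 0.2 rad))).
It fails at once if the staining jar or the beaker is shifted over 20 mm or tipped (distance of any of stain_jar, beaker from where it was at the start of the episode above 0.02 m or angle between any of stain_jar, beaker's own z axis and vertical above 0.3 rad).
It fails at once if a bystander (dish, slide box, vial, wash bottle) is shifted over 30 mm (distance of any of dish, slide_box, vial, wash_bottle from where it was at the start of the episode above 0.03 m).
It also fails if it takes over 35 s, if anything falls off the work surface, if the arm or the gripper's body presses on something with over 40 N, if the wrist force passes 120 N, or if a joint passes its speed limit or range.

### The arm

A 7-joint arm with a two-finger parallel gripper is mounted at the origin on the work surface. World frame = base frame: x ahead of the robot, y to its left, z up, the work surface at z = 0. Lengths are in m, angles in rad, forces in N, time in s.
With the tool pointing down it reaches from about 0.35 to 0.9 m from the base axis. Payload 19.9 kg.
Tool frame: the origin (TCP) lies midway between the tips of the shut fingers; the grasp point (between the pads) lies 19 mm behind it (manip.hold_point_z is the z of the grasp point in the tool frame, in m); z points along the fingers, x is the direction in which the jaws open and shut, and the axes are right-handed (so a half turn about z gives the same grasp; the last joint's range is limited). The gripper opens to 85 mm and grips with 20 to 120 N. Pads are 22 mm wide; open, the fingers measure 114 mm over their backs; the gripper's body (76 mm by 85 mm) begins 54 mm behind the grasp point. The pads swing forward as they close: fully open they stand 13 mm farther back than shut.
Start: joints at [1.159, 0.417, -0.01, 1.614, 0.005, 1.111, -0.053], TCP at [0.226, -0.583, 0.231] pointing down, gripper open.
Joint ranges: [-2.81, 2.81], [-0.39, 2.02], [-1.27, 1.25], [0.06, 2.57], [-1.19, 4.33], [0.19, 2], [-2.82, 2.82]. Speed limits (rad/s): [1.89, 1.89, 2.39, 2.39, 3.01, 3.01, 3.01].

### API

Orientations are given as a unit quaternion [w, x, y, z].
In Python, from cell import manip gives the robot as it stands. Calls block until the motion is done:
- manip.reach(position, orientation): joint-space move of the TCP to a pose.
- manip.movel(position, orientation=None, feed=0.15, contact_N=None): straight line of the TCP; orientation=None keeps the orientation; feed is the mean speed in m/s. With contact_N (N) it stops when the force on the tool has changed by that much, and returns True; else False.
- manip.set_joints(angles): joint-space move.
- manip.release() and manip.grasp(grasp_force=None): open the fingers fully, or close them until they stop; grasp_force is the grip in N (None keeps the last).
- manip.sleep(seconds).
- manip.inverse_kinematics(position, orientation): joint angles nearest the present ones, or None.
- manip.capture(name): name is "scene" or "top" or "wrist"; returns a dict with "image" (420x560x3 uint8, red, green, blue), "fov_y" (degrees; the focal length in pixels is half the picture's height over the tangent of half this angle, whatever the lens; pixels are square), "cx", "cy" (the principal point, pixels), "xyz" and "attitude" of the camera in the world. Camera axes: x right, y down, z forward; pixel columns grow to the right and rows downward; lengths in m; the calibration is good to about 2 mm. A picture is of the moment at which its call begins. There is no depth.
A pose or a line that the arm cannot do raises manip.Unreachable and nothing moves.
- manip.close_job(): hands the job in, once; it reports no verdict.
Trained networks look in a picture, given as the dict that the camera call returned (one of the last four; its "shot" number tells which), for a name from the list of things; names that differ only in an ending like _2 or _b are one class to them, and where a whole thing is asked for, a point or a joint stands for the part that bears it (a point fixed in the world has none). Each returns a list of dicts, best first, with "confidence" (0 to 1); they miss things now and then, are a little off and sometimes report something else, mostly with a low value. They report only what shows in the picture. A call takes as long as a camera call. They do not tell look-alikes from the thing itself.
- manip.search_frame(picture, label): "bbox" ([left, top, right, bottom] as shares, 0 to 1, of the picture: columns of its width, rows of its height, round what is visible of it).
- manip.cut_out(picture, label): "pixels" (420x560 bool, what is visible of it) and "bbox" ([left, top, right, bottom] as shares, 0 to 1, of the picture: columns of its width, rows of its height, round what is visible of it).
- manip.landmark_of(picture, label): "point" ([row, column] as shares, 0 to 1, of the picture: columns of its width, rows of its height: a listed point, or the origin of a listed thing).
Readings, each from a call of its own:
- manip.current_time_s(): time.
- manip.current_q(): joint angles.
- manip.current_joint_vel(): joint speeds.
- manip.current_effort(): joint torques, N m.
- manip.current_tool_pos(): TCP position.
- manip.current_tcp_rot(): TCP orientation.
- manip.current_wrist_force(): force on the tool from outside, world axes, zero at the start.
- manip.current_ft_torque(): the same for the moment, N m.
- manip.current_grip_width(): finger opening in m.
Only numpy, scipy, OpenCV 4.12 (cv2) and the standard library are available. Lean on these libraries where they do the work, as an engineer would, in place of code of your own. Each camera call takes 0.05 s, during which the arm holds its last target.

## Working session

There is one attempt and no reset: what is moved stays moved. The work goes in short steps, each a Python script; the robot and the scene stay as the last script left them, time stands still between calls to the robot, and variables do not carry over. Pictures are saved under pics/ and viewed, and the job is handed in when it is done.

```bash
mkdir -p pics; ls
cat > h.py <<'E'
from cell import manip
import cv2, numpy as np
from scipy.spatial.transform import Rotation as R
def rot(c):
    a=np.array(c["attitude"]); 
    return a if a.shape==(3,3) else R.from_quat([a[1],a[2],a[3],a[0]]).as_matrix()
def foc(c): return c["image"].shape[0]/2/np.tan(np.radians(c["fov_y"])/2)
def ray(c,u,v):
    d=np.array([(u-c["cx"])/foc(c),(v-c["cy"])/foc(c),1.]); return rot(c)@d
def onz(c,u,v,z):
    d=ray(c,u,v);o=np.array(c["xyz"]); return o+d*(z-o[2])/d[2]
def proj(c,p):
    q=rot(c).T@(np.array(p)-np.array(c["xyz"])); return c["cx"]+foc(c)*q[0]/q[2], c["cy"]+foc(c)*q[1]/q[2]
def save(c,n): cv2.imwrite("pics/"+n,cv2.cvtColor(c["image"],cv2.COLOR_RGB2BGR))
E
python3 - <<'E'
from h import *
for n in ["scene","top"]:
    c=manip.capture(n); save(c,n+"1.png"); print(n,c["xyz"],c["attitude"],c["fov_y"],c["cx"],c["cy"])
    for l in ["cap_top_a","mouth_a","stain_jar","beaker","bottle_a"]:
        for k in manip.landmark_of(c,l):
            r,q=k["point"]; u,v=q*560,r*420
            z={"cap_top_a":.132,"mouth_a":.118}.get(l,0)
            print(l,round(k["confidence"],2),round(u,1),round(v,1),onz(c,u,v,z).round(4))
print(manip.current_time_s(),manip.current_tool_pos(),manip.current_tcp_rot())
E
```

```text
pics
scene [0.95504163 0.16080213 0.81934216] [-0.16953915  0.5401925   0.78727735 -0.24421899] 57.43064279675529 284.1503267674811 203.40901428561676
cap_top_a 0.9 236.0 216.1 [ 0.5795 -0.0912  0.132 ]
cap_top_a 0.84 386.6 238.7 [0.518  0.2201 0.132 ]
cap_top_a 0.72 152.4 184.8 [ 0.5714 -0.3022  0.132 ]
cap_top_a 0.68 173.7 192.8 [ 0.5735 -0.2461  0.132 ]
mouth_a 0.66 380.6 241.0 [0.5191 0.2108 0.118 ]
mouth_a 0.65 174.8 196.4 [ 0.5737 -0.247   0.118 ]
stain_jar 0.58 154.2 259.4 [ 0.6868 -0.2676  0.    ]
beaker 0.85 349.1 303.8 [0.6256 0.19   0.    ]
beaker 0.31 382.4 244.2 [0.4528 0.2253 0.    ]
bottle_a 0.83 374.8 268.2 [0.5216 0.2229 0.    ]
bottle_a 0.56 185.5 222.6 [ 0.5706 -0.2494  0.    ]
bottle_a 0.46 174.5 199.7 [ 0.5191 -0.3108  0.    ]
top [0.35702695 0.00244807 1.12557312] [ 0.04382218 -0.69985744  0.71027669 -0.06153216] 52.228175660860394 279.4782991283704 210.555717549168
cap_top_a 0.76 316.8 207.2 [ 0.513  -0.1117  0.132 ]
cap_top_a 0.65 372.6 179.5 [ 0.5781 -0.2472  0.132 ]
cap_top_a 0.63 174.5 205.7 [0.5208 0.2214 0.132 ]
cap_top_a 0.6 406.4 209.1 [ 0.5057 -0.3239  0.132 ]
mouth_a 0.98 373.8 183.4 [ 0.5716 -0.2531  0.118 ]
mouth_a 0.9 176.9 207.0 [0.5199 0.2187 0.118 ]
stain_jar 0.69 367.8 155.9 [ 0.6733 -0.2704  0.    ]
beaker 0.63 195.5 174.1 [0.6277 0.1962 0.    ]
beaker 0.19 367.4 153.5 [ 0.6801 -0.2696  0.    ]
bottle_a 0.79 189.8 213.5 [0.5212 0.2099 0.    ]
bottle_a 0.58 360.4 192.8 [ 0.5714 -0.2455  0.    ]
0.6 [ 0.22589931 -0.58272036  0.2312496 ] [-1.21287996e-05  8.25053071e-01 -5.65055242e-01 -4.70233854e-05]
```

View pics/scene1.png

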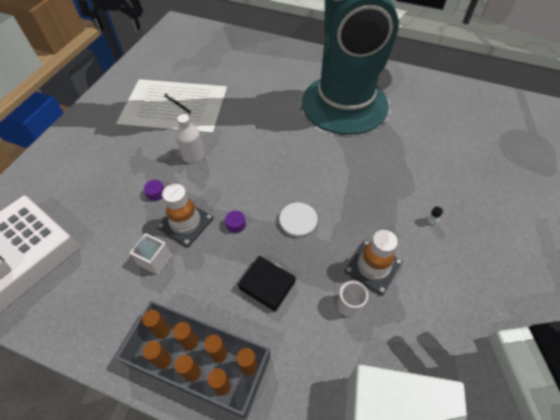

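View pics/top1.png

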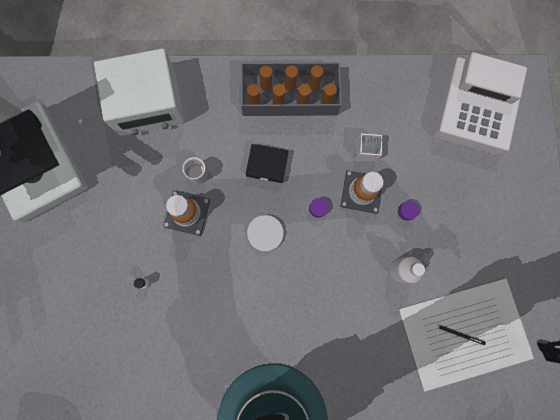

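The jar (top 371,145) stands beside the right bottle, with its cap at top 372,182, so bottle_b is the target. The two purple caps are decoys. Next I'll check the wrist's range and look at it closely.

```bash
cat >> h.py <<'E'
def qd(phi): return [0,float(np.cos(phi/2)),float(np.sin(phi/2)),0]
E
python3 - <<'E'
from h import *
for d in range(-180,181,15):
    q=manip.inverse_kinematics([.57,-.247,.13],qd(np.radians(d)))
    print(d,None if q is None else np.round(q,2))
p=manip.current_tool_pos()
manip.movel([p[0],p[1],.36],feed=.3)
manip.reach([.55,-.25,.36],qd(np.radians(-69)))
c=manip.capture("wrist"); save(c,"w1.png"); print(c["xyz"],c["attitude"],c["fov_y"])
for l in ["cap_top_b","mouth_b","bottle_b","stain_jar"]:
    for k in manip.landmark_of(c,l):
        r,q=k["point"]; u,v=q*560,r*420
        z={"cap_top_b":.132,"mouth_b":.118}.get(l,0)
        print(l,round(k["confidence"],2),round(u,1),round(v,1),onz(c,u,v,z).round(4))
print(manip.current_time_s(),manip.current_q())
E
```

```text
-180 [ 0.23  0.52  0.17  1.71 -0.11  0.91 -2.7 ]
-165 [ 0.28  0.52  0.11  1.71 -0.07  0.91 -2.46]
-150 [ 0.31  0.52  0.06  1.71 -0.04  0.91 -2.23]
-135 [ 0.35  0.52  0.02  1.71 -0.01  0.91 -1.99]
-120 [ 0.38  0.52 -0.03  1.71  0.02  0.91 -1.75]
-105 [ 0.43  0.52 -0.09  1.71  0.06  0.92 -1.52]
-90 [ 0.46  0.52 -0.14  1.71  0.09  0.92 -1.28]
-75 [ 0.49  0.52 -0.17  1.71  0.11  0.92 -1.04]
-60 [ 0.52  0.53 -0.21  1.7   0.13  0.92 -0.79]
-45 [ 0.55  0.53 -0.26  1.7   0.16  0.93 -0.56]
-30 [ 0.59  0.54 -0.31  1.7   0.19  0.93 -0.32]
-15 [ 0.62  0.54 -0.36  1.7   0.23  0.94 -0.08]
0 [ 0.66  0.55 -0.4   1.7   0.26  0.94  0.16]
15 [ 0.69  0.56 -0.45  1.7   0.29  0.95  0.39]
30 [ 0.73  0.57 -0.5   1.7   0.32  0.96  0.63]
45 [ 0.74  0.57 -0.52  1.7   0.34  0.96  0.88]
60 [ 0.77  0.58 -0.55  1.69  0.36  0.97  1.13]
75 [ 0.79  0.59 -0.59  1.69  0.38  0.98  1.37]
90 [ 0.82  0.6  -0.63  1.69  0.41  0.98  1.61]
105 [ 0.86  0.62 -0.69  1.69  0.45  1.    1.84]
120 [ 1.09  0.8  -1.09  1.68  0.77  1.15  1.88]
135 [ 1.09  0.8  -1.09  1.68  0.77  1.15  2.14]
150 [ 1.09  0.8  -1.09  1.68  0.77  1.15  2.41]
165 [-0.36  0.8   1.08  1.73 -0.79  1.11 -2.42]
180 [ 0.23  0.52  0.17  1.71 -0.11  0.91 -2.7 ]
[ 0.62246739 -0.22323242  0.50285569] [ 0.12808607  0.81344842 -0.56043013 -0.08839508] 63.845015190640304
cap_top_b 0.89 276.7 152.8 [ 0.5711 -0.2451  0.132 ]
cap_top_b 0.89 185.3 136.7 [ 0.5521 -0.1465  0.132 ]
cap_top_b 0.88 342.0 205.0 [ 0.5419 -0.337   0.132 ]
bottle_b 0.66 276.0 139.3 [ 0.571  -0.2449  0.    ]
bottle_b 0.46 123.1 14.5 [0.6509 0.0022 0.    ]
stain_jar 0.59 317.5 67.9 [ 0.6822 -0.2638  0.    ]
3.125 [ 0.56792399  0.30304687 -0.24759644  1.48937886  0.07497071  1.35841068
 -0.88979616]
```

View pics/w1.png

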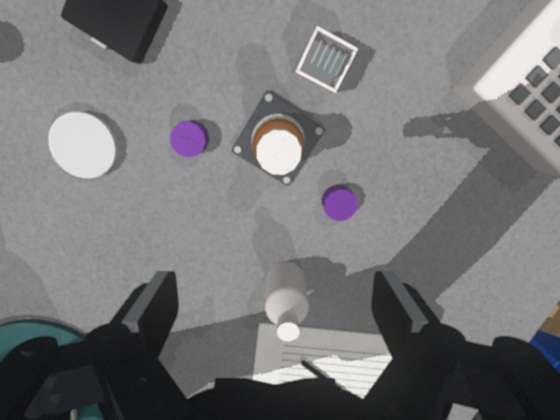

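Wrist view: the plate's bolts are at about (269,97), (319,131), (287,181) and (238,149), with the white cap at (277,152). The rib isn't visible from here, so I'll move closer.

Run:
```python
from h import *
B=np.array([onz(*((manip.c0,) if 0 else ()),0,0,0)]) if 0 else None
manip.reach([.521,-.262,.24],qd(np.radians(-69)))
c=manip.capture("wrist"); save(c,"w2.png"); print(c["xyz"],c["attitude"])
for k in manip.cut_out(c,"cap_b")[:3]:
    m=k["pixels"].astype(np.uint8); 
    mm=cv2.moments(m,True); u,v=mm["m10"]/mm["m00"],mm["m01"]/mm["m00"]; print(k["confidence"],mm["m00"],u,v,onz(c,u,v,.132).round(4))
for k in manip.landmark_of(c,"cap_top_b"): 
    r,q=k["point"]; print(k["confidence"],q*560,r*420,onz(c,q*560,r*420,.132).round(4))
u,v=map(int,proj(c,[.571,-.245,.12])); 
im=c["image"][max(0,v-75):v+75,max(0,u-95):u+95]; print(u,v,max(0,u-95),max(0,v-75))
im=cv2.resize(im,None,fx=4,fy=4,interpolation=cv2.INTER_CUBIC)
g=im.astype(float); cv2.imwrite("pics/w2c.png",im[:,:,::-1])
w=np.clip((g.min(2)-150)*2.4,0,255).astype(np.uint8); cv2.imwrite("pics/w2d.png",w)
np.savez("w2.npz",**{k:np.array(x) for k,x in c.items()})
```

```text
[ 0.59457395 -0.23395328  0.38447742] [ 0.12774416  0.81400033 -0.55983175 -0.08759742]
0.88 1861.0 358.6749059645352 208.5077915099409 [ 0.5423 -0.3249  0.132 ]
0.77 3453.0 279.5852881552273 135.7222704894295 [ 0.5725 -0.2464  0.132 ]
0.62 2216.0 158.72337545126354 122.04106498194946 [ 0.5502 -0.1609  0.132 ]
0.97 278.376 136.584 [ 0.5716 -0.2458  0.132 ]
0.89 158.928 123.47999999999999 [ 0.5493 -0.1613  0.132 ]
0.73 362.992 210.882 [ 0.5418 -0.329   0.132 ]
276 135 181 60
```

View pics/w2c.png

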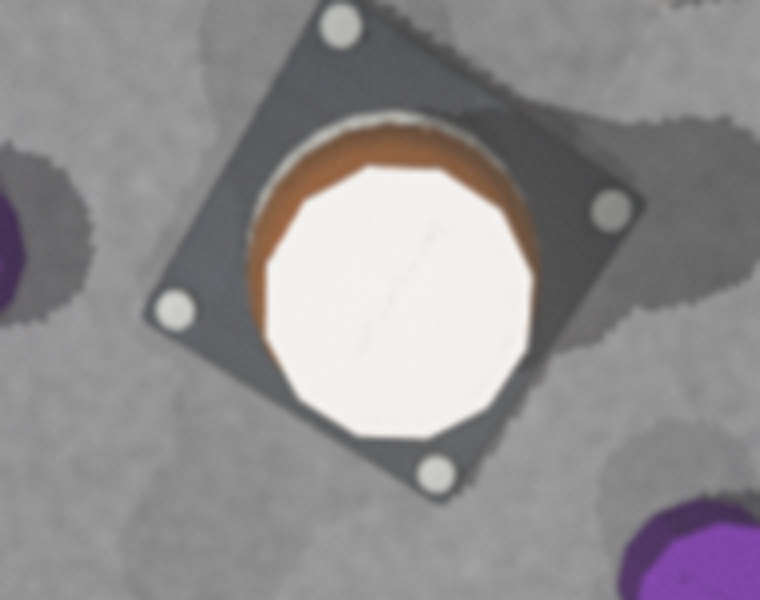

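View pics/w2d.png

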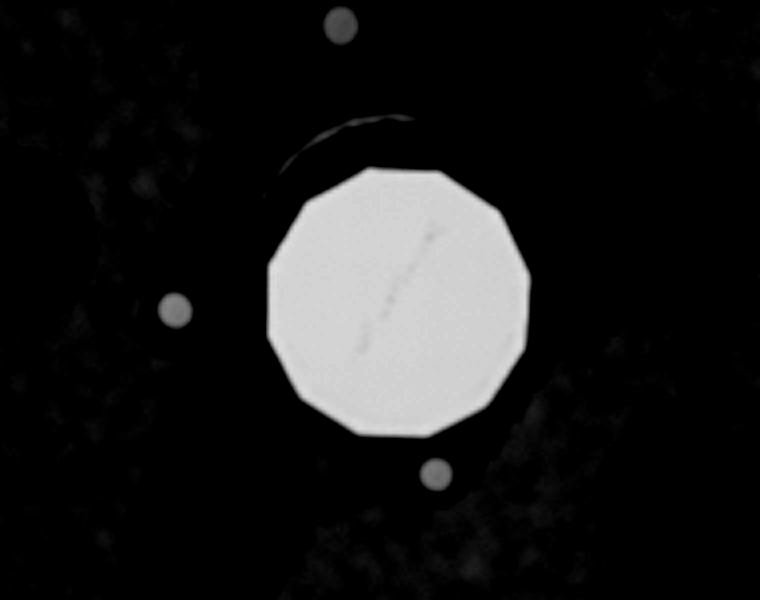

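The crop shows the twelve-sided top centred at about (398,302), the rib running from (362,350) to (438,228), and four bolts. I'll compute the centre and yaw from these.

Run:
```python
from h import *
c=dict(np.load("w2.npz")); c["cx"]=float(c["cx"])
f=lambda x,y,z: onz(c,181+(x+.5)/4-.5,60+(y+.5)/4-.5,z)[:2]
b=np.array([f(*p,.014) for p in [(341,25),(611,210),(436,474),(175,310)]])
print("bolts centre",b.mean(0)); 
for i in range(4): d=b[(i+1)%4]-b[i]; print(np.linalg.norm(d).round(4),np.degrees(np.arctan2(d[1],d[0])).round(1))
top=np.array([f(*p,.132) for p in [(368,167),(440,171),(500,211),(531,278),(526,348),(488,406),(428,438),(358,435),(301,398),(267,336),(267,264),(306,202)]])
print("cap",top.mean(0)); o=(top[:6]+top[6:])/2; print("cap opp",o.mean(0),np.linalg.norm(top[:6]-top[6:],axis=1).round(4))
d=top-top.mean(0);print((np.degrees(np.arctan2(d[:,1],d[:,0]))%30).round(1))
r=f(438,228,.133)-f(362,350,.133); print("rib",np.degrees(np.arctan2(r[1],r[0])),np.linalg.norm(r))
```

```text
bolts centre [ 0.57244042 -0.24681986]
0.0842 -101.5
0.0844 168.5
0.0843 78.5
0.0845 -11.6
cap [ 0.57230007 -0.24700772]
cap opp [ 0.57230007 -0.24700772] [0.0503 0.05   0.0497 0.0497 0.0501 0.0499]
[3.7 3.9 3.9 3.  3.3 3.7 4.2 3.5 3.8 3.4 3.3 3. ]
rib -11.279171334416391 0.025791933138931838
```

Run:
```python
from h import *
x,y=.5724,-.2469; q=qd(np.radians(-71.45))
manip.reach([x,y,.20],q)
print(manip.current_wrist_force(),manip.hold_point_z)
print("hit",manip.movel([x,y,.098],q,feed=.08,contact_N=8))
print(manip.current_tool_pos(),manip.current_wrist_force())
manip.grasp(80); manip.sleep(.2)
print(manip.current_tool_pos(),manip.current_wrist_force(),manip.current_ft_torque(),manip.current_grip_width(),manip.current_q(),manip.current_time_s())
c=manip.capture("wrist"); save(c,"w3.png")
```

```text
[ 1.11566544 -0.21622784  0.83518097] -0.0187
hit False
[ 0.57269179 -0.24700361  0.09853846] [-0.48067795  0.68987229  0.1295872 ]
[ 0.57247514 -0.24689594  0.09834325] [-2.19437895  0.99853716  5.46198342] [ 0.17179162  0.4289803  -0.00785767] 0.04692251757150777 [ 0.51834838  0.57196093 -0.21580643  1.71617185  0.15233224  0.86962377
 -1.00964195] 6.275
```

View pics/w3.png

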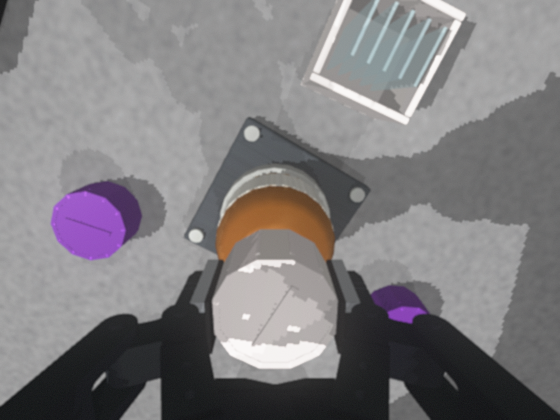

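The cap sits squarely between the fingers, with the rib at (270,318) and the jar clear at (390,50). Now I'll press in small steps, watching the force.

Run:
```python
from h import *
p0=[.5724,-.2469,.098]
for d in [.002,.004,.005,.0058]:
    manip.movel([p0[0],p0[1],p0[2]-d],feed=.02)
    manip.sleep(.1)
    print(d,manip.current_tool_pos().round(4),manip.current_wrist_force().round(1),manip.current_ft_torque().round(2),round(manip.current_grip_width(),4))
c=manip.capture("wrist"); save(c,"w4.png"); print(manip.current_time_s())
```

```text
0.002 [ 0.5726 -0.247   0.0965] [-2.1  0.7  7.8] [ 0.15  0.33 -0.07] 0.0467
0.004 [ 0.5728 -0.247   0.0947] [-0.8  0.6  8.1] [ 0.15  0.46 -0.01] 0.047
0.005 [ 0.5728 -0.247   0.0937] [-2.2  0.6  9.8] [ 0.18  0.44 -0.02] 0.0466
0.0058 [ 0.5728 -0.247   0.093 ] [-2.6  0.7  9.4] [0.2  0.56 0.  ] 0.0469
7.775
```

View pics/w4.png

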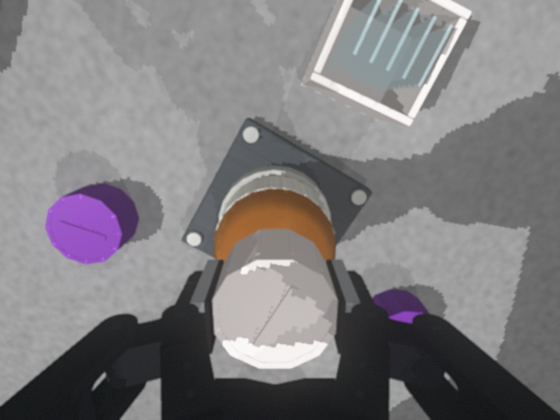

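It is down 5.3 mm, the force matches the spring, and the cap hasn't slipped in the fingers. I'll press slightly more, then twist about the wrist axis.

Run:
```python
from h import *
P=[.5724,-.2469,.0915]; q0=-71.45
manip.movel(P,feed=.02); manip.sleep(.15)
print(manip.current_tool_pos().round(4),manip.current_wrist_force().round(1))
j=np.array(manip.inverse_kinematics(P,qd(np.radians(q0)))); print(j.round(3))
for a in [8,20]:
    t=j.copy(); t[6]+=np.radians(a); manip.set_joints(t.tolist()); manip.sleep(.1)
    w=manip.current_tcp_rot(); print(a,np.degrees(2*np.arctan2(w[2],w[1])).round(1),manip.current_tool_pos().round(4),manip.current_wrist_force().round(1),manip.current_ft_torque().round(2),round(manip.current_grip_width(),4),manip.current_time_s())
    if abs(manip.current_ft_torque()[2])>1: print("STOP"); break
c=manip.capture("wrist"); save(c,"w5.png"); np.save("j.npy",j)
```

```text
[ 0.5728 -0.247   0.0923] [-2.7  0.5 10.1]
[ 0.517  0.581 -0.214  1.72   0.155  0.858 -1.012]
8 -63.4 [ 0.5731 -0.2471  0.0925] [-1.2  0.1 10.4] [0.07 0.24 0.06] 0.0467 8.5417
20 -51.4 [ 0.5732 -0.2472  0.0925] [-0.2  0.1 10.5] [-0.04  0.1   0.01] 0.0467 8.9667
```

View pics/w5.png

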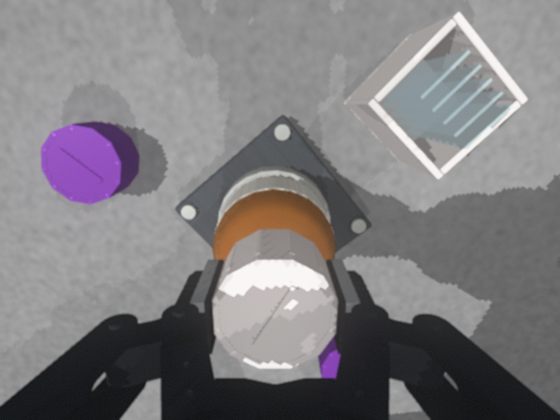

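The plate has turned in view while the rib stays fixed relative to the fingers, so the cap is turning at low torque. I'll carry on to 88° and lift.

```bash
python3 - <<'E'
from h import *
j=np.load("j.npy")
for a in [45,68,88]:
    t=j.copy(); t[6]+=np.radians(a); manip.set_joints(t.tolist()); manip.sleep(.1)
    w=manip.current_tcp_rot(); print(a,np.degrees(2*np.arctan2(w[2],w[1])).round(1),manip.current_tool_pos().round(4),manip.current_wrist_force().round(1),manip.current_ft_torque().round(2))
c=manip.capture("wrist"); save(c,"w6.png")
p=manip.current_tool_pos()
manip.movel([.5724,-.2469,.102],feed=.03); manip.sleep(.1); print(manip.current_tool_pos().round(4),manip.current_wrist_force().round(1))
print(manip.movel([.5724,-.2469,.150],feed=.05,contact_N=12)); manip.sleep(.2)
print(manip.current_tool_pos().round(4),manip.current_wrist_force().round(1),manip.current_grip_width(),manip.current_time_s())
for n in ["wrist","scene"]: c=manip.capture(n); save(c,n+"7.png")
E
python3 -c "
import cv2;a=cv2.imread('pics/scene7.png')[130:280,90:280];cv2.imwrite('pics/scene7c.png',cv2.resize(a,None,fx=4,fy=4))"
```

```text
45 -26.4 [ 0.5733 -0.2472  0.0925] [-0.2  0.1 10.5] [0.06 0.03 0.03]
68 -3.4 [ 0.5733 -0.2472  0.0926] [-0.6  0.1 10.4] [ 0.07 -0.03 -0.04]
88 16.6 [ 0.5733 -0.2472  0.0926] [-0.4  0.6 10.5] [-0.05  0.    0.05]
[ 0.5725 -0.247   0.1019] [ 1.7 -0.7  2.9]
False
[ 0.5723 -0.2469  0.1497] [-0.2  0.4 -0.7] 0.046931740613691986 12.7083
```

View pics/wrist7.png

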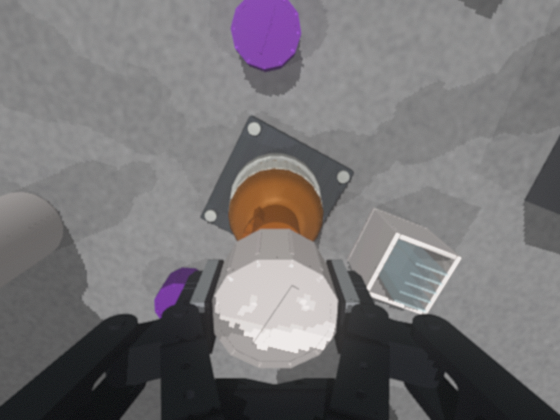

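View pics/scene7c.png

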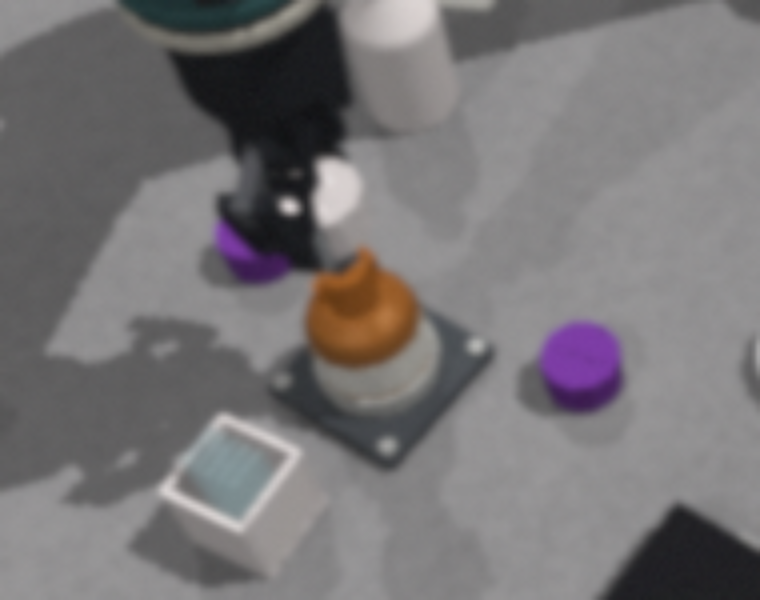

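The cap is off: the bare neck and its lugs show beneath it. Its rim is about 35 mm above the mouth. I'll raise it a little more for margin, let it settle and hand in.

Run:
```python
from h import *
manip.movel([.5724,-.2469,.165],feed=.05); manip.sleep(.5)
print(manip.current_tool_pos().round(4),manip.current_wrist_force().round(1),manip.current_grip_width(),np.abs(manip.current_joint_vel()).max(),manip.current_time_s())
c=manip.capture("top"); save(c,"top8.png")
manip.close_job()
```

```text
[ 0.5724 -0.2469  0.1649] [ 0.7 -0.3 -0.2] 0.04650056372947195 0.001886793193881409 13.7583
the job is handed in; nothing more can be done
```

View pics/top8.png

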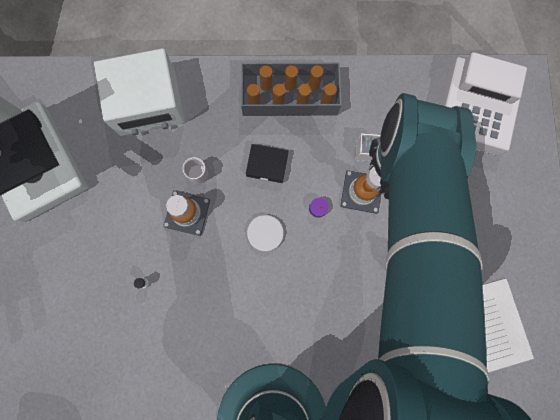

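I opened bottle_b, the one with the staining jar beside it, and handed the job in at about 13.8 s. The interface gave no verdict.

- **Press and twist:** I gripped the cap at 80 N and pressed it down about 6 mm, where the spring pushed back with about 10 N. I then twisted it 88° anticlockwise at low torque and lifted it straight up.
- **Final hold:** The fingers still held the cap (46.5 mm opening) with the joints almost still (under 0.002 rad/s). Its rim is about 50 mm above the mouth. No contact showed: the wrist force was within 1 N of zero.
- **Rest of the bench:** In the last top picture, bottle_a's cap, the beaker, dish, slide box and vial look unmoved. The arm covers the wash bottle and part of the jar there. Both stood undisturbed in the scene picture taken about a second earlier, just after the lift.

No checks failed or disagreed.

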